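# Set a specimen rod against the stop screw of a V-groove gauge

## Task

Lift the steel specimen rod from its rest and lay it in the V-groove of the setting gauge, on the open stretch before the bridge. Then push it along the groove, under the bridge, until its end meets the stop screw, and hold it lightly pressed there (about 6 N, never more than 18 N) for half a second; let go so that the rod stays lying in the groove, touching the screw. Leave the crucible, jar and screwdriver alone.

Things in the scene. Friction and masses are not known exactly. Their poses are not given: they have to be found in the camera images.
- rod_center (a point): centre of the loose plain steel rod, 20 mm in diameter, 110 mm long, 0.2 to 0.35 kg; x is along the rod (both ends alike; it may be rolled about x). It starts level on the rest, axis 44 mm above the table, with 70 mm of it free for the fingers between two saddles (tops 40 mm above the table; the plate between them 8 mm)
- rest: low grey plate 120 x 60 mm with two notched aluminium saddles, each 12 mm long in x and 36 mm wide, 84 mm apart centre to centre, that carry the rod along its x; fixed. Origin: centre of its underside on the table; z up
- gauge: setting gauge, fixed: grey base plate 270 x 90 mm with an aluminium block 52 mm wide along whose top a 90 degree V-groove runs in x, from x = -110 to +85 mm, 20 mm wide at its top, 10 mm deep; the block's flat top beside it is 50 mm above the table. A rod in it has its axis at y = 0, 54 mm above the table. Origin: on the table under the groove; x towards the stop screw, z up
- groove (a point): point on the gauge at x = -47 mm, y = 0, 54 mm above the table: where the rod's centre is when the rod lies in the open stretch of the groove (x = -110 to +20 mm) with 12 mm between its front end and the bridge; axes as the gauge's; sliding the rod in the groove takes 1 to 4 N
- bridge (a point): middle of the top of the dark steel bridge over the groove, 80 mm above the table; the bridge is 20 mm long along the groove (x = +20 to +40 mm of the gauge), its opening 28 mm wide, its underside 74 mm above the table; axes as the gauge's
- post (a point): centre of the groove-side face of the 70 mm high post across the gauge's +x end (face at x = +97.5 mm), on the rod's axis, 54 mm above the table. From here the steel stop screw with a 12 mm round tip points back along the groove. It is set differently each time: its tip face is 19 to 36 mm from this point. It does not yield below 40 N
- crucible: white ceramic crucible, 48 mm across, 45 mm high, a bystander; origin at the centre of its underside
- jar: small amber jar, 48 mm across, 60 mm high, a bystander; origin at the centre of its underside
- driver_grip (a point): middle of the handle of a screwdriver lying on the table, a bystander
Not all that is in view belongs to the job. Of the things shaped like the part that bears rod_center, the bare steel one is meant.

How it is judged:
By the outcome, as a careful person would: the job done as asked, in the order asked, and still so for the second after the job is handed in, with the robot touching nothing.
It also fails if it takes over 61 s, if anything falls off the work surface, if the arm or the gripper's body presses on something with over 40 N, if the wrist force passes 120 N, or if a joint passes its speed limit or range.

## Robot

A 7-joint arm with a two-finger parallel gripper is mounted at the origin on the work surface. World frame = base frame: x ahead of the robot, y to its left, z up, the work surface at z = 0. Lengths are in m, angles in rad, forces in N, time in s.
With the tool pointing down it reaches from about 0.425 to 0.925 m from the base axis. Payload 6.8 kg.
Tool frame: the origin (TCP) lies at the very end of the fingers, on their centre line; the grasp point (between the pads) lies grasp_offset behind it (grasp_offset is the distance from the TCP to the grasp point, in m); z points along the fingers, y is the direction in which the jaws open and shut (so a half turn about z gives the same grasp; the last joint's range is limited). The gripper opens to 85 mm and grips with 20 to 120 N. Pads are 22 mm wide; open, the fingers measure 114 mm over their backs; the gripper's body (76 mm by 85 mm) begins 54 mm behind the grasp point. The pads swing forward as they close: fully open they stand 13 mm farther back than shut.
Start: joints at [-1.268, 0.477, 0.022, 1.555, -0.011, 1.109, -0.083], TCP at [0.27, 0.619, 0.231] pointing down, gripper open.
Joint ranges: [-2.96, 2.96], [-0.34, 2.1], [-1.41, 1.46], [0.24, 2.44], [-1.37, 4.51], [0.17, 1.92], [-2.96, 2.96]. Speed limits (rad/s): [2.39, 2.39, 3.14, 3.14, 3.14, 3.14, 3.14].

## Interface

Orientations are given as a unit quaternion [w, x, y, z].
In Python, from station import * gives the robot as it stands.
- The arm moves only by the shell command python3 -m handwheel 'ROWS' [FORCE]. ROWS is JSON, one flat list of numbers, 7 for each row, row after row: the shift along the world's x, y, z in cm, then the turn, a rotation vector about the world's x, y, z in degrees, then the opening, from 0 (shut) to 1 (fully open). In form: [tx, ty, tz, ax, ay, az, fingers, tx, ty, tz, ax, ay, az, fingers, ...]. A call has 1 to 8 rows; each row is the pose to reach, as a shift and turn from the pose measured when the call began; what a row does not reach only later rows make up. A row lasts 1/12 s, in which the tool goes at most 41.7 mm and 7.16 degrees, less where a joint would pass 70% of its speed; a pose out of reach is approached as far as the arm can. A call with a gripper value outside its range is refused whole. The fingers move at their own pace and stop on an object; FORCE is the grip in N (left out, the last holds). Time passes only in rows, so rows that repeat a pose let the fingers close. It gives the time, the measured TCP pose, the force and the opening at its end, in the units of the state.
- get_obs(): the state, without advancing time (a new reading comes with each control period).
- read_camera(name): name is "scene" or "side" or "wrist"; returns the picture (420x560x3 uint8, red, green, blue); there is no depth.
- camera_info(name): a dict with "fx", "fy", "cx", "cy" (pixels), "k1" (the pictures are not rectified: a ray, as slopes to the right and down, at radius r is drawn at 1 + k1 r^2 times it, then the intrinsics apply), "R" (3x3) and "t" (3): a world point X has camera coordinates R X + t; the wrist camera has in their place "mount" (4x4, takes a point from camera to tool coordinates, whose origin is the TCP and whose axes are the flange's). Camera axes: x right, y down, z forward; pixel columns grow to the right and rows downward; lengths in m; the calibration is good to about 2 mm. A picture is of the moment at which its call begins: read the wrist's pose just before it. camera_info takes no time and is no camera call.
- hand_in(): hands the job in, once; it reports no verdict.
The state is a dict: "t": time; "q": joint angles; "joint_vel": joint speeds; "joint_torque": joint torques, N m; "eef_pos": TCP position; "tool_rot": TCP orientation; "contact_force": force on the tool from outside, world axes, zero at the start; "torque": the same for the moment, N m; "gripper_width": opening from 0.0 (shut) to 1.0 (fully open).
Only numpy, scipy, OpenCV 4.12 (cv2) and the standard library are available. Lean on these libraries where they do the work, as an engineer would, in place of code of your own. Each camera call takes 0.05 s, during which the arm holds its last target. There are 200 camera calls.

## Working session

There is one attempt and no reset: what is moved stays moved. The work goes in short steps, Python scripts to look and compute and a shell command to move; the robot and the scene stay as the last step left them, time stands still between calls to the robot, and variables do not carry over. Pictures are saved under pics/ and viewed, on a budget of 10 in all, crops included, one or two more only if the job needs it, and the job is handed in when it is done.

```bash
mkdir -p pics; ls
python3 - <<'E'
from station import *
import cv2,numpy as np
o=get_obs();print(o)
print(grasp_offset if 'grasp_offset' in globals() else None)
for n in ("scene","side","wrist"):
    print(n,camera_info(n))
a=[read_camera(n) for n in ("scene","side")]
for n,i in zip(("scene","side"),a): cv2.imwrite(f"pics/{n}0.png",i[:,:,::-1])
E
```

```text
pics
{'t': 0.0, 'q': array([-1.26809564,  0.47782561,  0.02234309,  1.55645407, -0.01152646,
        1.10928752, -0.08306847]), 'joint_vel': array([ 1.01609803e-03,  2.30791326e-04, -1.13119215e-03, -4.29102126e-04,
       -8.63734719e-04, -6.25871549e-06, -3.30381034e-04]), 'joint_torque': array([-4.84941829e-04, -5.96458697e+01,  1.60771586e+00, -2.81191331e+01,
        1.25252543e-02,  9.55591531e-03, -8.99800256e-06]), 'eef_pos': array([0.26932892, 0.6182942 , 0.23030756]), 'tool_rot': array([-1.31118530e-04,  2.03940259e-01,  9.78982900e-01, -9.13957676e-04]), 'contact_force': array([-1.07235833, -0.27271622, -0.6484759 ]), 'torque': array([ 0.00191066, -0.0138521 , -0.01966267]), 'gripper_width': 1.004028295037328}
0.0187
scene {'fx': 485.5878417017751, 'fy': 485.5878417017751, 'cx': 269.8863058770194, 'cy': 208.78100146087544, 'k1': 0.05553848420715223, 'R': array([[-0.30192031,  0.95332845,  0.00300047],
       [ 0.78579171,  0.25064083, -0.56542954],
       [-0.53979211, -0.16835691, -0.82479114]]), 't': array([ 0.09952065, -0.40210668,  1.53278849])}
side {'fx': 442.9344419210845, 'fy': 442.9344419210845, 'cx': 282.77121326912516, 'cy': 211.69007402534479, 'k1': -0.020292954668491844, 'R': array([[-0.99714733, -0.07474356,  0.01051683],
       [-0.05761652,  0.66372538, -0.74575395],
       [ 0.04876002, -0.7442325 , -0.66613846]]), 't': array([0.54622214, 0.06168198, 1.0780908 ])}
wrist {'fx': 359.58487004745723, 'fy': 359.58487004745723, 'cx': 284.0325371680286, 'cy': 214.1945988774221, 'k1': -0.08170119550224447, 'mount': array([[-3.78517833e-04, -9.55344750e-01, -2.95493256e-01,
         7.48138939e-02],
       [ 9.99999850e-01, -4.78708523e-04,  2.66719784e-04,
         4.95353101e-04],
       [-3.96264486e-04, -2.95493111e-01,  9.55344788e-01,
        -1.41668297e-01],
       [ 0.00000000e+00,  0.00000000e+00,  0.00000000e+00,
         1.00000000e+00]])}
```

View pics/scene0.png

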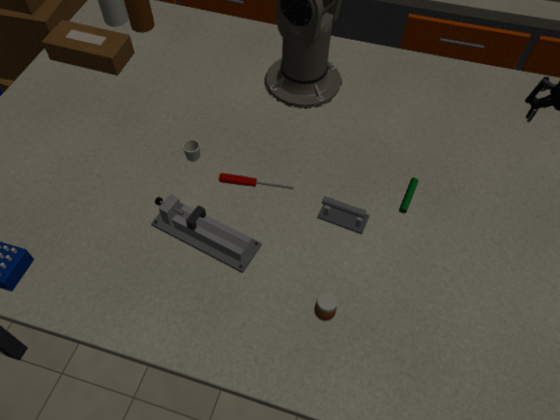

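View pics/side0.png

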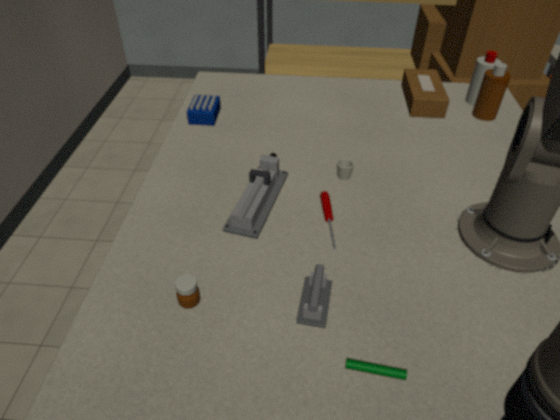

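Scene view: the rest with the steel rod is at about (343,213), rod ends near (322,203) and (367,217). The gauge spans (153,223) to (260,243), with the post and screw at the upper left, bridge at (196,216). The green rod is a decoy. In the side view the rest is at (316,300) and the gauge at (257,200).

```bash
cat > h.py <<'E'
from station import *
import cv2,numpy as np
from scipy.spatial.transform import Rotation as Ro
def cam(n,o=None):
    c=camera_info(n)
    if n!="wrist": R,t=np.array(c["R"]),np.array(c["t"])
    else:
        M=np.array(c["mount"]);T=np.eye(4);T[:3,:3]=Ro.from_quat(np.roll(o["tool_rot"],-1)).as_matrix();T[:3,3]=o["eef_pos"]
        W=np.linalg.inv(T@M);R,t=W[:3,:3],W[:3,3]
    return c,R,t
def cast(n,px,z,o=None):
    c,R,t=cam(n,o);out=[]
    K=np.array([[c["fx"],0,c["cx"]],[0,c["fy"],c["cy"]],[0,0,1]])
    u=cv2.undistortPoints(np.float64(px).reshape(-1,1,2),K,np.array([c["k1"],0,0,0,0.]))[:,0]
    C=-R.T@t
    for (a,b),zz in zip(u,np.broadcast_to(z,len(u))):
        d=R.T@[a,b,1]; out.append(C+d*(zz-C[2])/d[2])
    return np.array(out)
def proj(n,X,o=None):
    c,R,t=cam(n,o);p=np.asarray(X)@R.T+t;s=p[:,:2]/p[:,2:];s=s*(1+c["k1"]*(s**2).sum(1,keepdims=True))
    return s*[c["fx"],c["fy"]]+[c["cx"],c["cy"]]
def snap(n,name):
    o=get_obs();i=read_camera(n)[:,:,::-1].copy();cv2.imwrite(f"pics/{name}.png",i);return o,i
E
python3 - <<'E'
from h import *
np.set_printoptions(precision=4,suppress=True)
print("rodends",cast("scene",[(322,203),(367,217)],.048))
print("rodends side",cast("side",[(320,266),(315,315)],.048))
print("gauge base",cast("scene",[(153,223),(241,267),(260,243)],.008))
print("bridge",cast("scene",[(197,213)],.08),cast("side",[(260,175)],.08))
print("jar,cruc",cast("scene",[(326,300),(192,146)],[.06,.045]))
o=get_obs();print(Ro.from_quat(np.roll(o["tool_rot"],-1)).as_matrix())
E
```

```text
rodends [[0.4704 0.1804 0.048 ]
 [0.4777 0.2949 0.048 ]]
rodends side [[0.4561 0.1741 0.048 ]
 [0.4641 0.299  0.048 ]]
gauge base [[ 0.6305 -0.2122  0.008 ]
 [ 0.6806  0.0393  0.008 ]
 [ 0.6045  0.0616  0.008 ]]
bridge [[ 0.6114 -0.0922  0.08  ]] [[ 0.6132 -0.0898  0.08  ]]
jar,cruc [[ 0.7248  0.2519  0.06  ]
 [ 0.3921 -0.2016  0.045 ]]
[[-0.9168  0.3993 -0.0005]
 [ 0.3993  0.9168 -0.0016]
 [-0.0001 -0.0016 -1.    ]]
```

```bash
python3 -m handwheel '[19.8,-38,0,0,0,-70,1,19.8,-38,0,0,0,-70,1,19.8,-38,0,0,0,-70,1,19.8,-38,0,0,0,-70,1,19.8,-38,0,0,0,-70,1,19.8,-38,0,0,0,-70,1,19.8,-38,0,0,0,-70,1,19.8,-38,0,0,0,-70,1]'
```

```text
t: 0.77
eef_pos: [0.4236, 0.3211, 0.2305]
tool_rot: [-0.001, 0.651, 0.759, -0.001]
contact_force: [0.4, 0.1, 1.0]
gripper_width: 0.997
```

```bash
python3 -m handwheel '[4.3,-8.4,0,0,0,-12.5,1,4.3,-8.4,0,0,0,-12.5,1,4.3,-8.4,0,0,0,-12.5,1,4.3,-8.4,0,0,0,-12.5,1,4.3,-8.4,0,0,0,-12.5,1]'
python3 - <<'E'
from h import *
o,i=snap("wrist","w1");print(o["eef_pos"],o["tool_rot"],np.abs(o["joint_vel"]).max())
np.save("o1.npy",o,allow_pickle=True)
E
```

```text
t: 1.18
eef_pos: [0.4666, 0.2365, 0.2303]
tool_rot: [-0.001, 0.73, 0.683, -0.001]
contact_force: [0.9, 1.2, -0.8]
gripper_width: 0.997
[0.46661869 0.23651027 0.23031227] [-8.20738526e-04  7.29951525e-01  6.83498053e-01 -7.14273832e-04] 0.042949448692270346
```

View pics/w1.png

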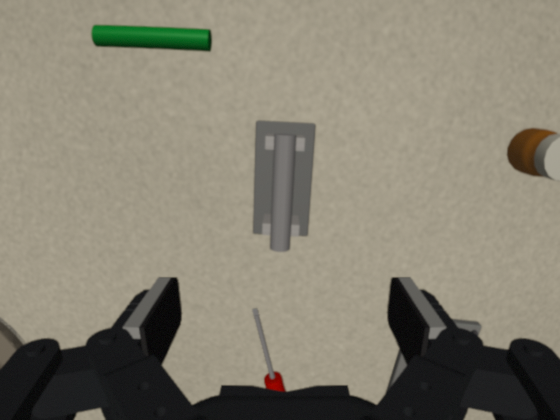

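Wrist view: the steel rod runs from (285,134) to (280,250) on the rest, green decoy at (152,38), driver tip at (255,310), jar at (535,150).

Run:
```python
from h import *
np.set_printoptions(precision=4,suppress=True)
o=np.load("o1.npy",allow_pickle=True).item()
g=cv2.cvtColor(cv2.imread("pics/w1.png"),cv2.COLOR_BGR2GRAY)
g=cv2.GaussianBlur(g,(3,3),0).astype(int)
for r in (160,190,215): print(r,g[r,248:318])
print("col283 top",g[120:145,284],"bot",g[235:262,280])
print(proj("wrist",[[o["eef_pos"][0],o["eef_pos"][1],.044]],o))
mid=cast("wrist",[(285,134),(280.3,249)],.047,o);print(mid)
```

```text
160 [157 155 154 153 152 145 128 109  98  97  98  98  98  98  98  98  98  98
  98  98  98  98  98  96  92  89  90  96 103 108 112 115 117 117 117 117
 118 118 117 114 110 106 101  95  88  81  80  86  93  96  97  97  97  97
  97  97  98  98  98  98  97  97  96  96 105 125 143 151 154 156]
190 [158 157 156 153 147 131 110  98  97  97  97  97  98  98  97  97  97  97
  97  97  97  96  94  90  88  91  98 104 109 113 115 116 117 117 117 118
 117 115 111 108 104  98  91  83  80  84  92  96  96  97  97  96  96  96
  97  97  96  96  97  96  95  96 107 129 147 155 156 155 154 153]
215 [155 154 154 150 138 119 103  97  96  96  96  96  96  96  97  99 102 104
 104 104 104 101  95  90  92  98 105 110 113 116 117 117 117 117 117 117
 114 110 106 101  95  88  82  83  90  98 101 101 101 100  98  96  96  96
  95  95  96  96  95  95 105 126 145 155 158 159 159 158 158 157]
col283 top [146 131 113 103  99  99  99  99  99  99  98  98  97  95  96 104 113 117
 118 118 118 118 118 118 118] bot [117 117 117 117 117 117 117 117 117 118 118 117 117 117 118 122 132 146
 156 159 158 156 156 157 157 158 159]
[[283.5875 188.0432]]
[[0.4712 0.2862 0.047 ]
 [0.4594 0.1767 0.047 ]]
```

Run:
```python
from h import *
np.set_printoptions(precision=4,suppress=True)
o=np.load("o1.npy",allow_pickle=True).item()
m=cast("wrist",[(283.4,160),(282.2,190),(280.8,215)],.044,o);print(m, np.degrees(np.arctan2(*(m[0]-m[2])[:2][::-1])))
e=cast("wrist",[(284.3,134.8),(279.2,251)],.054,o);print(e,e.mean(0),np.linalg.norm(e[0]-e[1]),np.degrees(np.arctan2(*(e[0]-e[1])[:2][::-1])))
R=Ro.from_quat(np.roll(o["tool_rot"],-1)).as_matrix();print(R, o["eef_pos"],np.degrees(np.arctan2(R[1,0],R[0,0])))
```

```text
[[0.4682 0.2627 0.044 ]
 [0.4652 0.2347 0.044 ]
 [0.4622 0.2104 0.044 ]] 83.48337915232963
[[0.4706 0.2861 0.054 ]
 [0.4585 0.1776 0.054 ]] [0.4645 0.2319 0.054 ] 0.10919738020864547 83.6657410524989
[[ 0.0657  0.9978 -0.0022]
 [ 0.9978 -0.0657  0.0002]
 [ 0.0001 -0.0022 -1.    ]] [0.4666 0.2365 0.2303] 86.23526192700213
```

```bash
python3 -m handwheel '[-0.2,-0.45,-4,0,0,-2.6,1,-0.2,-0.45,-8,0,0,-2.6,1,-0.2,-0.45,-12,0,0,-2.6,1,-0.2,-0.45,-15,0,0,-2.6,1,-0.2,-0.45,-17.5,0,0,-2.6,1,-0.2,-0.45,-19.1,0,0,-2.6,1,-0.2,-0.45,-19.1,0,0,-2.6,1,-0.2,-0.45,-19.1,0,0,-2.6,1]'
python3 -m handwheel '[0,0,0,0,0,0,0,0,0,0,0,0,0,0,0,0,0,0,0,0,0,0,0,0,0,0,0,0,0,0,0,0,0,0,0,0,0,0,0,0,0,0,0,0,0,0,0,0,0,0,0,0,0,0,0,0]' 60
```

```text
t: 1.9
eef_pos: [0.4629, 0.2347, 0.0386]
tool_rot: [-0.002, 0.744, 0.669, -0.002]
contact_force: [-0.3, 0.7, 0.2]
gripper_width: 0.997
t: 2.57
eef_pos: [0.4647, 0.2349, 0.0396]
tool_rot: [-0.001, 0.744, 0.668, -0.0]
contact_force: [2.5, -0.3, 6.1]
gripper_width: 0.206
```

```bash
python3 -m handwheel '[0,0,1,0,0,0,0,0,0,3,0,0,0,0,0,0,6,0,0,0,0,0,-2,9,0,0,0,0,1,-5,12,0,0,-1,0,3,-9,15,0,0,-2,0,5,-13,18,0,0,-3.5,0,6,-17,20,0,0,-5,0]'
python3 -m handwheel '[1,-4,0.5,0,0,0,0,2,-8,1,0,0,0,0,2.5,-12,1,0,0,0,0,2.5,-15,1,0,0,0,0,2.5,-17,1,0,0,0,0,2.5,-17,1,0,0,0,0,2.5,-17,1,0,0,0,0,2.5,-17,1,0,0,0,0]'
python3 - <<'E'
from h import *
o,i=snap("wrist","w2");print(o["eef_pos"],o["tool_rot"],np.abs(o["joint_vel"]).max(),o["contact_force"])
np.save("o2.npy",o,allow_pickle=True)
E
```

```text
t: 3.23
eef_pos: [0.5163, 0.0891, 0.2269]
tool_rot: [-0.001, 0.772, 0.635, 0.0]
contact_force: [1.9, -0.4, -3.2]
gripper_width: 0.205
t: 3.9
eef_pos: [0.5405, -0.0799, 0.2366]
tool_rot: [-0.002, 0.772, 0.636, -0.0]
contact_force: [0.4, 0.4, -3.6]
gripper_width: 0.207
[ 0.54051017 -0.07986714  0.2365519 ] [-2.27029657e-03  7.71937929e-01  6.35693842e-01 -1.35179737e-04] 0.019353526116112706 [ 0.37799305  0.37974891 -3.6053849 ]
```

View pics/w2.png

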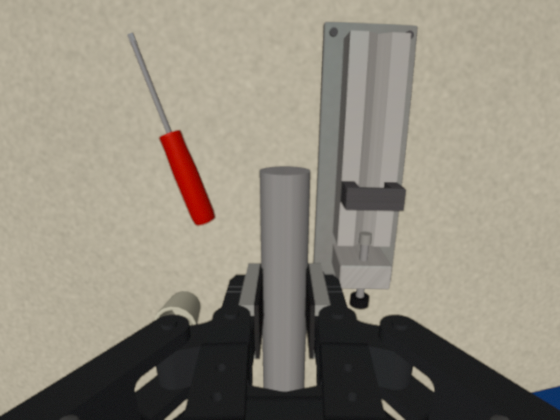

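Wrist view: held rod at column 285 (far end row 170). The gauge runs from (370,25) to (360,300), bridge at (374,197), screw tip near (365,234), post at (363,270).

Run:
```python
from h import *
g=cv2.cvtColor(cv2.imread("pics/w2.png"),cv2.COLOR_BGR2GRAY).astype(int)
for r in (60,110,160): print(r,340,g[r,340:420])
print("col354 rows 20-45",g[22:45,354], "col 372 bridge 175-215",g[175:218,372],"screw col365 215-262",g[215:262,365])
im=cv2.imread("pics/w2.png")[165:305,310:430]
cv2.imwrite("pics/w2c.png",cv2.resize(im,None,fx=5,fy=4,interpolation=cv2.INTER_CUBIC)[:600])
```

```text
60 340 [128 125 109  88  81  78  79  84 109 142 157 160 160 160 159 160 159 160
 160 159 159 159 159 159 159 159 155 145 129 123 125 125 125 124 124 127
 134 140 140 141 143 143 144 142 142 143 142 143 142 143 151 156 158 158
 158 158 157 157 158 158 158 158 157 157 157 158 158 155 144 131 125 124
 125 124 134 160 171 172 169 168]
110 340 [ 93  81  81  79  81 104 141 158 160 160 160 160 160 160 160 160 159 159
 160 160 159 160 159 151 136 126 125 126 126 125 126 128 133 139 141 142
 143 145 145 144 142 143 144 143 143 145 153 158 159 159 159 158 159 158
 159 159 159 159 158 157 158 158 157 151 138 130 127 127 127 134 156 167
 170 173 173 173 173 173 173 172]
160 340 [ 83  87 110 144 158 161 161 162 161 161 161 161 161 162 161 161 161 161
 161 157 141 129 126 128 128 128 128 129 133 140 142 143 145 146 147 146
 145 145 145 146 146 150 156 160 160 160 161 160 160 160 160 161 160 160
 161 160 161 159 154 140 131 128 127 126 135 160 171 174 174 174 174 174
 173 173 174 172 172 171 172 171]
col354 rows 20-45 [151 132 128 128 127 128 128 131 143 155 159 160 159 160 159 160 160 161
 160 160 160 160 160] col 372 bridge 175-215 [146 147 147 147 147 147 148 148 147 148 146 136 105  74  70  72  72  72
  72  72  72  72  73  72  72  71  71  72  73  74  73  72  73  72  79 107
 136 146 146 146 147 146 146] screw col365 215-262 [144 143 144 145 144 145 145 145 145 145 145 145 145 145 145 140 125 110
 105 109 122 134 138 139 139 139 139 139 139 138 136 135 133 134 134 133
 133 133 133 132 132 131 130 130 130 127 123]
```

View pics/w2c.png

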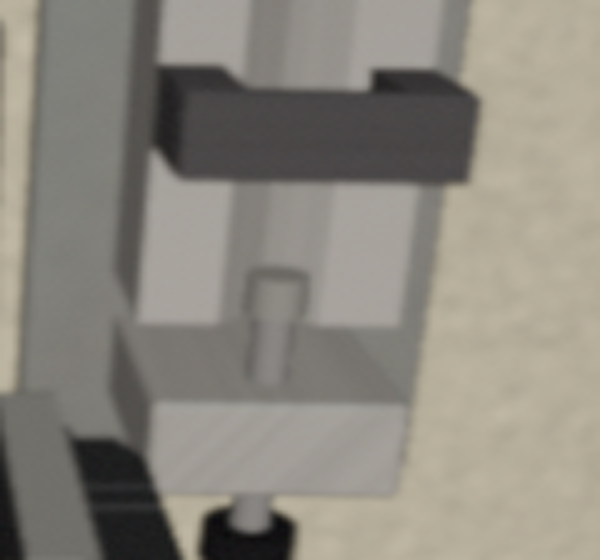

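Run:
```python
from h import *
np.set_printoptions(precision=4,suppress=True)
o=np.load("o2.npy",allow_pickle=True).item()
m=cast("wrist",[(378.6,60),(374.7,110),(370.7,160)],.05,o);print(m)
d=(m[2]-m[0]);d/=np.linalg.norm(d);print("gauge heading",np.degrees(np.arctan2(d[1],d[0])))
e=cast("wrist",[(381,30)],.05,o)[0]; gr=e+d*.063;gr[2]=.054;print("end",e,"groove",gr)
s=cast("wrist",[(365.4,232.5)],.060,o)[0];print("screw tip",s,"gauge x of tip",(s-e)[:2]@d[:2]-.110)
c,R,t=cam("wrist",o)
rf=cast("wrist",[(285,169.5)],.2365+.0045+.010,o)[0];T=Ro.from_quat(np.roll(o["tool_rot"],-1)).as_matrix()
print("rod far end along tool x from TCP",(rf-o["eef_pos"])@T[:,0],"tool x heading",np.degrees(np.arctan2(T[1,0],T[0,0])),T[:,2])
# bridge check
b=e+d*.140;b[2]=.08;print("bridge",b,proj("wrist",[b],o),"post",proj("wrist",[list((e+d*.2075)[:2])+[.07]],o))
```

```text
[[ 0.6423  0.0161  0.05  ]
 [ 0.6333 -0.025   0.05  ]
 [ 0.6239 -0.0686  0.05  ]]
gauge heading -102.25092038557477
end [0.6477 0.0398 0.05  ] groove [ 0.6343 -0.0217  0.054 ]
screw tip [ 0.6083 -0.1339  0.06  ] gauge x of tip 0.06811240547100499
rod far end along tool x from TCP 0.05307842501992972 tool x heading 78.94289089109209 [-0.0031  0.0033 -1.    ]
bridge [ 0.618 -0.097  0.08 ] [[375.9865 198.7514]] post [[366.5236 265.458 ]]
```

```bash
python3 -m handwheel '[4,2.6,0,0,0,-0.6,0,8,5,0,0,0,-1.2,0,9.5,6.2,-2,0,0,-1.2,0,9.5,6.2,-6,0,0,-1.2,0,9.5,6.2,-10,0,0,-1.2,0,9.5,6.2,-13.6,0,0,-1.2,0,9.5,6.2,-13.6,0,0,-1.2,0,9.5,6.2,-13.6,0,0,-1.2,0]'
python3 - <<'E'
from h import *
np.set_printoptions(precision=4,suppress=True)
o,i=snap("wrist","w3");T=Ro.from_quat(np.roll(o["tool_rot"],-1)).as_matrix();print(o["eef_pos"],np.degrees(np.arctan2(T[1,0],T[0,0])),T[:,2],np.abs(o["joint_vel"]).max(),o["contact_force"])
np.save("o3.npy",o,allow_pickle=True)
cv2.imwrite("pics/s3.png",cv2.resize(read_camera("side")[120:260,190:350,::-1],None,fx=4,fy=4,interpolation=cv2.INTER_CUBIC))
E
```

```text
t: 4.62
eef_pos: [0.6341, -0.0158, 0.0991]
tool_rot: [-0.004, 0.778, 0.629, -0.002]
contact_force: [0.2, -1.4, -2.3]
gripper_width: 0.203
[ 0.6341 -0.0158  0.0991] 77.92331061420066 [-0.0078  0.0034 -1.    ] 0.06223511923343833 [ 0.2402 -1.4152 -2.2848]
```

View pics/w3.png

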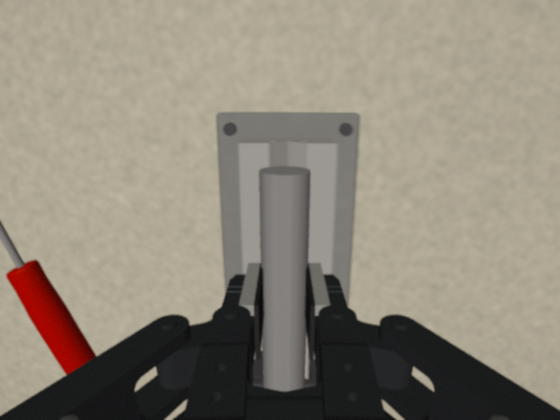

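Rod at column 285, groove's open end at about (288,148), base corners at (218,113) and (358,113): nearly aligned. I'll measure the lateral offset.

Run:
```python
from h import *
np.set_printoptions(precision=4,suppress=True)
o=np.load("o3.npy",allow_pickle=True).item()
g=cv2.cvtColor(cv2.imread("pics/w3.png"),cv2.COLOR_BGR2GRAY).astype(int)
for r in (150,160): print(r,g[r,232:345])
print(g[200,225:265],g[200,305:350]); print(g[134:150,255])
```

```text
150 [121 121 122 121 122 126 136 145 151 153 153 153 153 153 153 153 152 153
 153 153 153 153 153 153 153 154 153 153 153 153 153 154 152 153 152 149
 143 133 124 120 120 121 121 122 121 121 122 122 122 121 122 121 122 121
 124 128 133 135 136 138 138 140 138 139 139 139 139 139 138 138 138 138
 138 140 144 148 151 153 153 153 153 152 153 153 152 152 153 153 153 153
 152 153 153 153 153 153 153 153 153 153 152 153 151 148 141 133 126 121
 121 121 121 120 121]
160 [121 121 121 121 122 125 133 143 149 152 153 152 153 153 153 153 153 153
 153 153 153 153 153 153 153 153 153 153 153 153 153 154 153 153 152 150
 143 134 125 121 119 121 121 122 122 122 121 121 121 121 122 122 122 122
 124 129 132 135 137 137 138 139 140 140 139 139 138 139 138 139 138 139
 139 141 145 149 151 152 153 153 153 153 153 153 152 153 152 153 153 152
 153 153 152 152 152 153 152 152 152 153 152 152 150 145 139 132 126 123
 122 122 122 122 120]
[122 122 122 122 121 121 122 121 121 122 121 121 122 123 130 138 146 150
 151 152 151 152 152 152 153 153 152 152 152 152 152 152 152 147 129 104
  98 103 107 112] [ 90  87  80  82 109 138 149 152 152 152 152 152 152 153 152 152 151 152
 151 152 152 152 152 152 152 152 152 151 148 142 136 129 126 126 125 125
 126 125 125 125 124 124 125 124 124]
[120 120 120 117 115 116 115 113 121 138 150 153 152 153 153 153]
```

Run:
```python
from h import *
np.set_printoptions(precision=4,suppress=True)
o=np.load("o3.npy",allow_pickle=True).item()
T=Ro.from_quat(np.roll(o["tool_rot"],-1)).as_matrix()
m=cast("wrist",[(287.5,150),(287.2,160),(287,200)],.05,o)
print("groove in tool",(m-o["eef_pos"])@T)
r=cast("wrist",[(284.2,200)],o["eef_pos"][2]+.0045,o);print("rod in tool",(r-o["eef_pos"])@T)
e=cast("wrist",[(287.5,142.5)],.05,o);print("end",e,(e-o["eef_pos"])@T)
b=(get_obs());print(b["eef_pos"])
```

```text
groove in tool [[0.0523 0.0025 0.0491]
 [0.047  0.0023 0.0491]
 [0.025  0.0023 0.0491]]
rod in tool [[ 0.0392  0.0007 -0.0044]]
end [[0.6479 0.0388 0.05  ]] [[0.0562 0.0025 0.0491]]
[ 0.6375 -0.0168  0.103 ]
```

```bash
python3 -m handwheel '[0,0,0,0,0,0,0,0,0,0,0,0,0,0,0,0,0,0,0,0,0]'
python3 - <<'E'
from h import *
np.set_printoptions(precision=4,suppress=True)
for k in range(4):
    o=get_obs();print(o["t"],o["eef_pos"],o["contact_force"],np.abs(o["joint_vel"]).max());read_camera("wrist")
T=Ro.from_quat(np.roll(o["tool_rot"],-1)).as_matrix();print(np.degrees(np.arctan2(T[1,0],T[0,0])),T[:,2])
E
```

```text
t: 4.97
eef_pos: [0.6388, -0.0168, 0.1052]
tool_rot: [-0.0, 0.778, 0.628, 0.003]
contact_force: [-0.1, -0.1, -3.5]
gripper_width: 0.207
4.9667 [ 0.6388 -0.0168  0.1052] [-0.0979 -0.1247 -3.4552] 0.013054942100076364
5.0167 [ 0.6383 -0.0168  0.1047] [ 1.1047  0.7546 -3.2697] 0.010692850703624994
5.0667 [ 0.638  -0.0168  0.1042] [-0.8451 -0.4849 -2.7181] 0.00976147070387642
5.1167 [ 0.6377 -0.0168  0.1038] [-0.7732  0.4482 -3.0396] 0.010726643935594558
77.85722843707717 [ 0.0017  0.0039 -1.    ]
```

```bash
python3 -m handwheel '[-0.15,-0.12,-1,0,0,0,0,-0.15,-0.12,-2,0,0,0,0,-0.15,-0.12,-3,0,0,0,0,-0.15,-0.12,-3.8,0,0,0,0,-0.15,-0.12,-4.4,0,0,0,0,-0.15,-0.12,-4.4,0,0,0,0,-0.15,-0.12,-4.4,0,0,0,0,-0.15,-0.12,-4.4,0,0,0,0]'; python3 -m handwheel '[0,0,0,0,0,0,0,0,0,0,0,0,0,0,0,0,0,0,0,0,0,0,0,0,0,0,0,0]'
```

```text
t: 5.83
eef_pos: [0.6364, -0.0181, 0.0597]
tool_rot: [-0.001, 0.778, 0.628, 0.002]
contact_force: [1.7, 0.1, -2.9]
gripper_width: 0.207
t: 6.17
eef_pos: [0.6366, -0.0182, 0.06]
tool_rot: [-0.001, 0.778, 0.628, 0.002]
contact_force: [0.3, 0.5, -3.2]
gripper_width: 0.205
```

Pose is good; lower the rest in small steps.

```bash
python3 -m handwheel '[-0.05,0,-0.3,0,0,0,0,-0.05,0,-0.6,0,0,0,0,-0.05,0,-0.7,0,0,0,0,-0.05,0,-0.7,0,0,0,0,-0.05,0,-0.7,0,0,0,0]'; python3 -m handwheel '[0,0,-0.1,0,0,0,0,0,0,-0.2,0,0,0,0,0,0,-0.2,0,0,0,0,0,0,-0.2,0,0,0,0]'
```

```text
t: 6.58
eef_pos: [0.6359, -0.0181, 0.0528]
tool_rot: [-0.001, 0.778, 0.628, 0.002]
contact_force: [1.1, 0.2, -2.9]
gripper_width: 0.202
t: 6.92
eef_pos: [0.636, -0.0181, 0.0514]
tool_rot: [-0.001, 0.778, 0.628, 0.002]
contact_force: [-3.5, 0.2, 4.6]
gripper_width: 0.203
```

```bash
python3 -m handwheel '[0,0,0,0,0,0,0.3,0,0,0,0,0,0,0.4,0,0,0,0,0,0,0.5,0,0,0,0,0,0,0.6,0,0,0,0,0,0,0.6,0,0,0,0,0,0,0.6]'; python3 -m handwheel '[0,0,1,0,0,0,0.6,0,0,4,0,0,0,0.6,0,0,8,0,0,0,0.6,0,0,12,0,0,0,0.6,0,0,12,0,0,0,0.6,0,0,12,0,0,0,0.6]'
python3 - <<'E'
from h import *
o,i=snap("wrist","w4");print(o["eef_pos"],o["contact_force"])
np.save("o4.npy",o,allow_pickle=True)
E
```

```text
t: 7.42
eef_pos: [0.6361, -0.0182, 0.0514]
tool_rot: [-0.001, 0.778, 0.628, 0.002]
contact_force: [0.7, 0.9, -0.5]
gripper_width: 0.6
t: 7.92
eef_pos: [0.638, -0.0184, 0.175]
tool_rot: [0.001, 0.778, 0.628, 0.005]
contact_force: [0.7, 0.0, -0.6]
gripper_width: 0.6
[ 0.6380183  -0.01844948  0.17495243] [ 0.72271637  0.02115828 -0.63920671]
```

View pics/w4.png

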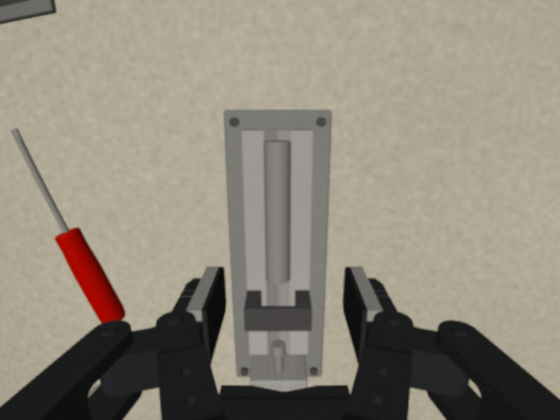

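Rod lies in the groove: rear end at (278,141), front end (278,283), bridge from row 290, screw tip at (278,343). Now close the fingers, go behind the rear end and push.

```bash
python3 -m handwheel '[0.5,2.5,0,0,0,0,0,1,5,0,0,0,0,0,1.4,7.7,0,0,0,0,0,1.4,7.7,0,0,0,0,0,1.4,7.7,-3,0,0,0,0,1.4,7.7,-6,0,0,0,0,1.4,7.7,-9,0,0,0,0,1.4,7.7,-11,0,0,0,0]' 40; python3 -m handwheel '[0,0,0,0,0,0,0,0,0,0,0,0,0,0,0,0,0,0,0,0,0,0,0,0,0,0,0,0]'
python3 - <<'E'
from h import *
np.set_printoptions(precision=4,suppress=True)
o=get_obs();T=Ro.from_quat(np.roll(o["tool_rot"],-1)).as_matrix();print(o["eef_pos"],np.degrees(np.arctan2(T[1,0],T[0,0])),T[:,2],np.abs(o["joint_vel"]).max())
p=np.load("o4.npy",allow_pickle=True).item()
r=cast("wrist",[(278,141),(278,283.5)],.064,p);e=np.array([.6479,.0389]);a=np.radians(-102.25);d=np.array([np.cos(a),np.sin(a)])
print("rod ends gauge x",(r[:,:2]-e)@d-.11,"tcp gauge",(o["eef_pos"][:2]-e)@d-.11,"lat",(o["eef_pos"][:2]-e)@[-d[1],d[0]])
E
```

```text
t: 8.63
eef_pos: [0.6477, 0.0589, 0.0584]
tool_rot: [-0.002, 0.778, 0.628, 0.001]
contact_force: [0.8, -0.7, 0.5]
gripper_width: 0.002
t: 8.97
eef_pos: [0.6487, 0.0588, 0.0598]
tool_rot: [-0.001, 0.778, 0.628, 0.002]
contact_force: [-0.3, -1.3, -0.0]
gripper_width: 0.001
[0.6487 0.0588 0.0598] 77.86183882852461 [ 0.0007  0.004  -1.    ] 0.010455673986980035
rod ends gauge x [-0.1035  0.0063] tcp gauge -0.12962361696766905 lat -0.0034377468849902558
```

```bash
python3 -m handwheel '[0.35,0.05,-0.3,0,0,0,0,0.35,0.05,-0.7,0,0,0,0,0.35,0.05,-0.7,0,0,0,0,0.35,0.05,-0.7,0,0,0,0]'; python3 -m handwheel '[-0.1,-0.5,0,0,0,0,0,-0.2,-1,0,0,0,0,0,-0.3,-1.5,0,0,0,0,0,-0.4,-2,0,0,0,0,0,-0.5,-2.4,0,0,0,0,0,-0.6,-2.9,0,0,0,0,0,-0.6,-2.9,0,0,0,0,0,-0.6,-2.9,0,0,0,0,0]'
```

```text
t: 9.3
eef_pos: [0.6523, 0.0594, 0.0529]
tool_rot: [-0.001, 0.778, 0.628, 0.002]
contact_force: [0.0, 0.3, -0.0]
gripper_width: -0.001
t: 9.97
eef_pos: [0.6461, 0.0294, 0.0529]
tool_rot: [-0.001, 0.778, 0.628, 0.001]
contact_force: [-0.7, -0.2, -0.3]
gripper_width: 0.004
```

Run:
```python
from h import *
a=cv2.resize(read_camera("side")[120:260,200:330,::-1],None,fx=3,fy=3,interpolation=cv2.INTER_CUBIC)
b=cv2.resize(read_camera("scene")[180:280,140:280,::-1],None,fx=3,fy=3,interpolation=cv2.INTER_CUBIC)
c=np.zeros((420,800,3),np.uint8);c[:420,:380]=a[:420,:380];c[:300,380:800]=b[:300,:420];cv2.imwrite("pics/p5.png",c)
```

```text
(no output)
```

View pics/p5.png

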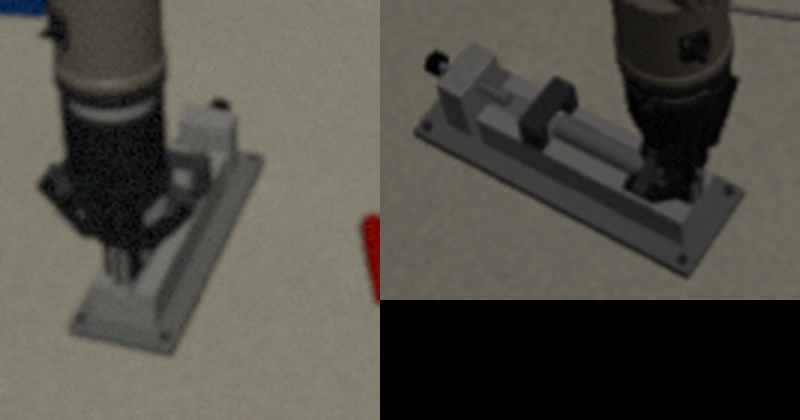

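The fingers are behind the rod and its front has reached the bridge opening (scene crop ~(560,125)); the screw tip at (500,92) is still clear. About 47 mm to go.

```bash
python3 -m handwheel '[-0.11,-0.5,0,0,0,0,0,-0.21,-1,0,0,0,0,0,-0.32,-1.5,0,0,0,0,0,-0.43,-2,0,0,0,0,0,-0.54,-2.5,0,0,0,0,0,-0.65,-3,0,0,0,0,0,-0.74,-3.4,0,0,0,0,0,-0.78,-3.6,0,0,0,0,0]'
```

```text
t: 10.73
eef_pos: [0.638, -0.0072, 0.0528]
tool_rot: [-0.001, 0.778, 0.628, 0.001]
contact_force: [0.8, 1.4, 0.3]
gripper_width: 0.0
```

```bash
python3 -m handwheel '[0,-0.1,0,0,0,0,0,-0.04,-0.2,0,0,0,0,0,-0.06,-0.3,0,0,0,0,0]'
```

```text
t: 10.98
eef_pos: [0.6374, -0.01, 0.0528]
tool_rot: [-0.001, 0.778, 0.628, 0.001]
contact_force: [-0.3, 1.0, -0.8]
gripper_width: -0.0
```

```bash
python3 -m handwheel '[-0.02,-0.1,0,0,0,0,0,-0.04,-0.2,0,0,0,0,0,-0.06,-0.3,0,0,0,0,0,-0.08,-0.4,0,0,0,0,0]'; python3 -m handwheel '[-0.02,-0.1,0,0,0,0,0,-0.03,-0.15,0,0,0,0,0]'
```

```text
t: 11.32
eef_pos: [0.6366, -0.0139, 0.0528]
tool_rot: [-0.001, 0.778, 0.628, 0.001]
contact_force: [0.2, 0.7, -0.6]
gripper_width: -0.001
t: 11.48
eef_pos: [0.6363, -0.0156, 0.0528]
tool_rot: [-0.001, 0.778, 0.628, 0.001]
contact_force: [-0.1, 1.2, 0.1]
gripper_width: 0.001
```

```bash
for i in 1; do python3 -m handwheel '[-0.01,-0.07,0,0,0,0,0]'; python3 -m handwheel '[-0.01,-0.07,0,0,0,0,0]'; python3 -m handwheel '[-0.01,-0.07,0,0,0,0,0]'; done
```

```text
t: 11.57
eef_pos: [0.6361, -0.0162, 0.0528]
tool_rot: [-0.001, 0.778, 0.628, 0.001]
contact_force: [0.5, 2.0, 0.0]
gripper_width: -0.0
t: 11.65
eef_pos: [0.636, -0.0169, 0.0528]
tool_rot: [-0.001, 0.778, 0.628, 0.001]
contact_force: [-0.3, 1.7, -0.2]
gripper_width: 0.001
t: 11.73
eef_pos: [0.6358, -0.0175, 0.0528]
tool_rot: [-0.002, 0.778, 0.628, 0.001]
contact_force: [-0.5, 2.6, -0.2]
gripper_width: -0.002
```

```bash
python3 -m handwheel '[-0.01,-0.05,0,0,0,0,0]'; python3 -m handwheel '[-0.01,-0.05,0,0,0,0,0]'
```

```text
t: 11.82
eef_pos: [0.6357, -0.0182, 0.0528]
tool_rot: [-0.002, 0.778, 0.628, 0.001]
contact_force: [0.8, 2.0, -0.1]
gripper_width: -0.0
t: 11.9
eef_pos: [0.6356, -0.0187, 0.0528]
tool_rot: [-0.002, 0.778, 0.628, 0.001]
contact_force: [-0.2, 2.5, -0.7]
gripper_width: -0.002
```

```bash
python3 -m handwheel '[-0.01,-0.05,0,0,0,0,0]'; python3 -m handwheel '[-0.01,-0.05,0,0,0,0,0]'
```

```text
t: 11.98
eef_pos: [0.6355, -0.0192, 0.0528]
tool_rot: [-0.002, 0.778, 0.628, 0.001]
contact_force: [0.3, 3.1, 0.1]
gripper_width: -0.002
t: 12.07
eef_pos: [0.6354, -0.0196, 0.0528]
tool_rot: [-0.002, 0.778, 0.628, 0.001]
contact_force: [0.6, 3.8, 0.7]
gripper_width: 0.003
```

```bash
python3 -m handwheel '[-0.01,-0.05,0,0,0,0,0]'; python3 -m handwheel '[-0.01,-0.05,0,0,0,0,0]'
python3 - <<'E'
from h import *
cv2.imwrite("pics/p6.png",cv2.resize(read_camera("scene")[190:255,145:245,::-1],None,fx=8,fy=8,interpolation=cv2.INTER_CUBIC))
E
```

```text
t: 12.15
eef_pos: [0.6354, -0.0196, 0.0529]
tool_rot: [-0.002, 0.778, 0.628, 0.002]
contact_force: [0.6, 4.0, -0.2]
gripper_width: -0.003
t: 12.23
eef_pos: [0.6354, -0.0196, 0.0529]
tool_rot: [-0.002, 0.778, 0.628, 0.002]
contact_force: [0.4, 3.5, -0.3]
gripper_width: 0.001
```

View pics/p6.png

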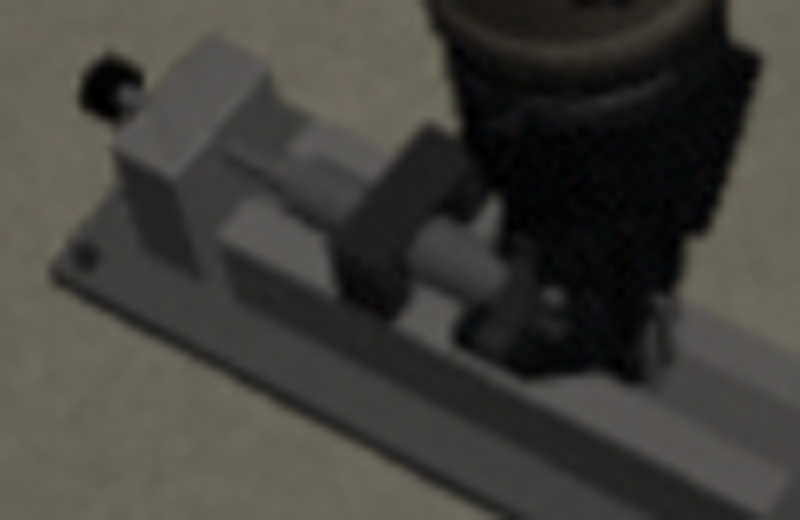

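The rod has passed under the bridge and its front meets the screw tip (near (300,185)). The tool no longer advances and the force holds at about 4 N. Raise it a little and hold.

```bash
python3 -m handwheel '[-0.02,-0.08,0,0,0,0,0,-0.02,-0.08,0,0,0,0,0]'
```

```text
t: 12.45
eef_pos: [0.6354, -0.0196, 0.0529]
tool_rot: [-0.002, 0.778, 0.629, 0.002]
contact_force: [0.6, 5.4, -1.5]
gripper_width: 0.001
```

```bash
python3 -m handwheel '[-0.03,-0.13,0,0,0,0,0,-0.03,-0.13,0,0,0,0,0]'; python3 -m handwheel '[-0.03,-0.13,0,0,0,0,0,-0.03,-0.13,0,0,0,0,0,-0.03,-0.13,0,0,0,0,0,-0.03,-0.13,0,0,0,0,0]';python3 -m handwheel '[-0.03,-0.13,0,0,0,0,0,-0.03,-0.13,0,0,0,0,0,-0.03,-0.13,0,0,0,0,0,-0.03,-0.13,0,0,0,0,0]'
```

```text
t: 12.62
eef_pos: [0.6354, -0.0196, 0.0529]
tool_rot: [-0.003, 0.777, 0.629, 0.003]
contact_force: [-0.1, 6.8, -0.8]
gripper_width: 0.0
t: 12.95
eef_pos: [0.6354, -0.0196, 0.0529]
tool_rot: [-0.003, 0.777, 0.629, 0.003]
contact_force: [1.7, 5.7, 0.0]
gripper_width: -0.002
t: 13.28
eef_pos: [0.6353, -0.0196, 0.0529]
tool_rot: [-0.004, 0.777, 0.63, 0.004]
contact_force: [1.2, 6.3, -0.3]
gripper_width: 0.001
```

```bash
python3 -m handwheel '[-0.04,-0.17,0,0,0,0,0,-0.04,-0.17,0,0,0,0,0,-0.04,-0.17,0,0,0,0,0,-0.04,-0.17,0,0,0,0,0,-0.04,-0.17,0,0,0,0,0,-0.04,-0.17,0,0,0,0,0,-0.04,-0.17,0,0,0,0,0,-0.04,-0.17,0,0,0,0,0]'
```

```text
t: 13.95
eef_pos: [0.6354, -0.0196, 0.0529]
tool_rot: [-0.004, 0.776, 0.63, 0.005]
contact_force: [0.4, 7.3, -0.6]
gripper_width: -0.002
```

Held at 6 to 7 N for more than a second. Now back off straight along the groove, then up, and look.

```bash
python3 -m handwheel '[0.04,0.2,0,0,0,0,0,0.1,0.5,0,0,0,0,0,0.3,1.5,0,0,0,0,0,0.6,3,0,0,0,0,0,0.6,3,3,0,0,0,0,0.6,3,7,0,0,0,0,0.6,3,11,0,0,0,0,0.6,3,14,0,0,0,0]'; python3 -m handwheel '[0,-3,2,0,0,0,0,0,-3,2,0,0,0,0,0,-3,2,0,0,0,0,0,-3,2,0,0,0,0]'
python3 - <<'E'
from h import *
o,i=snap("wrist","w7");print(o["eef_pos"],o["contact_force"]);np.save("o7.npy",o,allow_pickle=True)
E
```

```text
t: 14.62
eef_pos: [0.6424, 0.0115, 0.1961]
tool_rot: [-0.003, 0.776, 0.631, 0.005]
contact_force: [0.6, -0.8, 0.8]
gripper_width: -0.001
t: 14.95
eef_pos: [0.6422, -0.0174, 0.2157]
tool_rot: [-0.004, 0.776, 0.631, 0.005]
contact_force: [0.7, 0.1, -0.6]
gripper_width: -0.001
[ 0.64219963 -0.01736913  0.21572313] [ 0.7382983   0.13970717 -0.5631974 ]
```

View pics/w7.png

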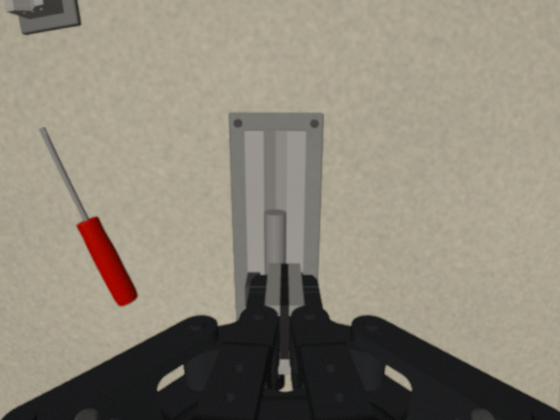

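The rod's rear end is at (276,212) in the groove; the front is hidden by the fingers. I'll move aside to check the screw contact.

```bash
python3 -m handwheel '[-4,-4,1,0,0,0,0,-8,-8,1,0,0,0,0,-10,-11,0,0,0,0,0,-10,-13,0,0,0,0,0,-10,-13,0,0,0,0,0,-10,-13,0,0,0,0,0,-10,-13,0,0,0,0,0]'
python3 - <<'E'
from h import *
np.set_printoptions(precision=4,suppress=True)
o,i=snap("wrist","w8");print(o["eef_pos"])
e=np.array([.6479,.0389]);a=np.radians(-102.25);d=np.array([np.cos(a),np.sin(a)])
q=proj("wrist",[list(e+d*(.11+.0681))+[.060]],o)[0];print("expected tip px",q)
x,y=[int(v) for v in q];x0,y0=max(0,x-50),max(0,y-75);print(x0,y0)
cv2.imwrite("pics/w8c.png",cv2.resize(i[y0:y0+110,x0:x0+100],None,fx=5,fy=5,interpolation=cv2.INTER_CUBIC))
E
```

```text
t: 15.58
eef_pos: [0.542, -0.1456, 0.2142]
tool_rot: [-0.005, 0.775, 0.631, 0.005]
contact_force: [0.4, -1.0, 0.2]
gripper_width: 0.002
[ 0.542  -0.1456  0.2142]
expected tip px [360.7121 171.0857]
310 96
```

View pics/w8c.png

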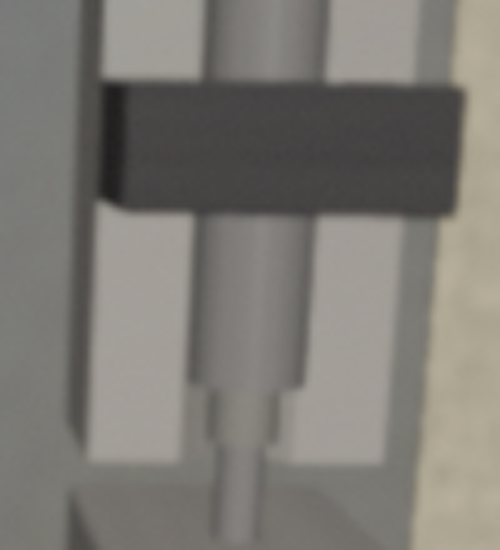

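The rod's front end (crop row ~385) meets the screw tip with no visible gap, and it lies centred in the groove under the bridge. The robot is clear.

```bash
python3 -c "
from station import *
print(hand_in())"
```

```text
the job is handed in; nothing more can be done
None
```

The rod is lying in the V-groove under the bridge with its front end against the stop screw, and the job is handed in at about 15.6 s of the 61 s allowed. There is no verdict to report.

I gripped the bare steel rod on its rest and laid it in the open stretch of the groove. Then I pushed it with the closed fingers behind its rear end until the tool stopped advancing at the screw.

- **Holding force:** Every reading I took during the hold was 5.7 to 7.3 N, over more than a second. That is the total push. The force on the screw itself was probably about 1 to 3 N lower because of groove friction, and I could not measure it separately.
- **Contact:** After backing off, a close wrist picture showed no visible gap between the rod and the screw tip, with the rod centred in the groove. That picture is the only check of contact after release.
- **Other things:** The robot ended up clear of everything, and I did not touch the crucible, jar or screwdriver.
- **Checks:** None failed or disagreed. I viewed 12 pictures against the budget of 10; the last two were the checks after letting go.

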